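Close up the row of sample bottles

TASK

Finish the row of blue-capped sample bottles on the low shelf: add the one standing on the counter and the one that has toppled over and rolled against the hard case, and close the row up so that all four stand upright in the shelf's lane in any order, the first touching the blue end plate and each touching the next with no gaps. Do not drop or fling the bottles, do not tip over the two already on the shelf, and leave the amber bottles and the other things on the counter where they are.

Things in the scene. Friction and masses are not known exactly. Their poses are not given: they have to be found in the camera images.
- bottle_a: white sample bottle, blue cap, 50 mm diameter, 96 mm tall; straight up to 66 mm from the base, cap 41 mm diameter from 72 mm up. Origin at the centre of its base, z from base to cap. Starts standing on the shelf, nearest the end plate but not touching it.
- bottle_b: white sample bottle, blue cap, 50 mm diameter, 96 mm tall; straight up to 66 mm from the base, cap 41 mm diameter from 72 mm up. Origin at the centre of its base, z from base to cap. Starts standing on the shelf, further along the lane than bottle_a.
- bottle_c: white sample bottle, blue cap, 50 mm diameter, 96 mm tall; straight up to 66 mm from the base, cap 41 mm diameter from 72 mm up. Origin at the centre of its base, z from base to cap. Starts standing on the counter, between or beside the amber bottles.
- bottle_d: white sample bottle, blue cap, 50 mm diameter, 96 mm tall; straight up to 66 mm from the base, cap 41 mm diameter from 72 mm up. Origin at the centre of its base, z from base to cap. Starts lying in the drip tray (axis 30 mm above the counter), cap roughly to the robot's left, 2 to 9 mm from the hard case's wall, too little for a finger; it rolls freely.
- shelf: fixed low aluminium shelf, 120 mm (own x) by 310 mm (own y), top 30 mm above the counter. One lane 60 mm wide along y between a blue rail (+x side, 22 mm above the top) and a blue lip (-x side, 8 mm above the top), both 6 mm thick. Blue end plate, 80 mm tall, at the -y end; the +y end is open. Origin under its centre at counter height
- row_start (a point): on the shelf top in the middle of the lane, at the inner face of the end plate; axes as the shelf's: the row runs from here along +y for 302 mm, x is across the lane. A tight row of four has its bottle centres at y = 25, 75, 125 and 175 mm
- case: fixed flat black hard case, yellow lid, 160 mm (own x) by 235 mm (own y, from -85 to 150 mm), 52 mm tall. A grey drip tray (floor 5 mm above the counter, y from -120 to 120 mm) reaches 130 mm out from its -x side, towards the robot. Origin at counter height on that side: the wall is the plane x = 0, the tray lies at negative x
- case_wall (a point): foot of the case's wall above the case's origin, on the tray floor; axes as the case's
- tray_rim (a point): middle of the tray's green rim on the side away from the case: inner edge, rim top 9 mm above the counter, 5 mm thick. Inside it runs a gutter 31 mm wide whose floor lies 2 mm above the counter, 3 mm below the rest of the tray; a bottle rolled into it rests there against the rim. The tray's ends at y = +-120 mm have the same rim
- amber_1: amber bottle with a white cap, same size and form as the sample bottles (50 mm diameter, 96 mm tall), standing on the counter; not part of the job. Origin at the centre of its base, z to the cap
- amber_2: amber bottle with a white cap, same size and form as the sample bottles (50 mm diameter, 96 mm tall), standing on the counter; not part of the job. Origin at the centre of its base, z to the cap
- coupling: white plastic pipe coupling, ring 60 mm diameter, 45 mm tall, standing on the counter; bystander. Origin at the centre of its underside
- wrench: steel wrench 170 mm long lying on the counter; bystander. Origin at its middle, x along it
- screwdriver: screwdriver 180 mm long lying on the counter; bystander. Origin at its middle, x along it
- spare_cap: red spare screw cap, 42 mm diameter, 16 mm tall, on the counter; bystander. Origin at the centre of its underside

How it is judged:
At the end, for the whole second after the job is handed in: all four blue-capped bottles stand at rest on the shelf top in the lane (base within 4 mm of the top, 9 mm of the lane's middle, tilt under 0.09 rad), every bottle centre 18 to 186 mm from the end plate along the row, so at most 11 mm of slack in all (y of bottle_a in the frame of row_start between 0.018 and 0.186 m and x of bottle_a in the frame of row_start between -0.009 and 0.009 m and z of bottle_a in the frame of row_start between -0.004 and 0.004 m and angle between each of bottle_a, bottle_b, bottle_c, bottle_d's own z axis and vertical below 0.09 rad and linear speed of each of bottle_a, bottle_b, bottle_c, bottle_d below 0.02 m/s and y of bottle_b in the frame of row_start between 0.018 and 0.186 m and x of bottle_b in the frame of row_start between -0.009 and 0.009 m and z of bottle_b in the frame of row_start between -0.004 and 0.004 m and y of bottle_c in the frame of row_start between 0.018 and 0.186 m and x of bottle_c in the frame of row_start between -0.009 and 0.009 m and z of bottle_c in the frame of row_start between -0.004 and 0.004 m and y of bottle_d in the frame of row_start between 0.018 and 0.186 m and x of bottle_d in the frame of row_start between -0.009 and 0.009 m and z of bottle_d in the frame of row_start between -0.004 and 0.004 m); the robot touches nothing.
It fails at once if an amber bottle or another bystander is moved more than 40 mm from its place (distance of any of amber_1, amber_2, coupling, wrench, screwdriver, spare_cap from where it was at the start of the episode above 0.04 m).
It fails at once if an amber bottle is tipped over (angle between any of amber_1, amber_2's own z axis and vertical above 0.5 rad).
It fails at once if a bottle already on the shelf is tipped over (angle between any of bottle_a, bottle_b's own z axis and vertical above 0.6 rad).
It fails at once if a sample bottle is dropped or flung (faster than 1.2 m/s) (linear speed of any of bottle_a, bottle_b, bottle_c, bottle_d above 1.2 m/s).
It also fails if it takes over 72 s, if anything falls off the work surface, if the arm or the gripper's body presses on something with over 40 N, if the wrist force passes 120 N, or if a joint passes its speed limit or range.

ROBOT

A 6-joint arm with a two-finger parallel gripper is mounted at the origin on the work surface. World frame = base frame: x ahead of the robot, y to its left, z up, the work surface at z = 0. Lengths are in m, angles in rad, forces in N, time in s.
With the tool pointing down it reaches from about 0.325 to 0.9 m from the base axis. Payload 3.5 kg.
Tool frame: the origin (TCP) lies midway between the tips of the shut fingers; the grasp point (between the pads) lies 19 mm behind it (ctrl.tcp_to_grasp is the x of the grasp point in the tool frame, in m); x points along the fingers, y is the direction in which the jaws open and shut, and the axes are right-handed (so a half turn about x gives the same grasp; the last joint's range is limited). The gripper opens to 85 mm and grips with 20 to 120 N. Pads are 22 mm wide; open, the fingers measure 114 mm over their backs; the gripper's body (76 mm by 85 mm) begins 54 mm behind the grasp point. The pads swing forward as they close: fully open they stand 13 mm farther back than shut.
Start: joints at [-1.291, 0.276, -0.026, 1.268, 0, 1.467], TCP at [0.233, -0.58, 0.231] pointing down, gripper open.
Joint ranges: [-3.12, 3.12], [-0.85, 1.88], [-1.08, 1.24], [-1.95, 2.15], [-1.57, 1.53], [-3.14, 3.14]. Speed limits (rad/s): [2.57, 2.57, 3.14, 3.14, 3.14, 3.14].

INTERFACE

Orientations are given as a rotation vector (axis times angle).
In Python, from workcell import status, viewer, ctrl gives the robot as it stands. The module is installed in compiled form; this text tells all that it offers.
- The arm moves only by the tool play_rows, never from a script. Its argument "rows" is a list that holds one entry, the list of rows, each a list of 7 numbers: the opening in per cent of the stroke, from 0 (shut) to 100 (fully open), then the shift along the tool's x, y, z in mm, then the turn, a rotation vector about the tool's x, y, z in degrees. A call has 1 to 8 rows; each row shifts and turns the commanded pose from where the row before left it, along the tool's axes as they then stand; what a row does not reach is not made up. A row lasts 1/12 s, in which the tool goes at most 41.7 mm and 7.16 degrees, less where a joint would pass 70% of its speed; a pose out of reach is approached as far as the arm can. A call with a gripper value outside its range is refused whole. The fingers move at their own pace and stop on an object; the grip force is fixed at half the most. Time passes only in rows, so rows that do not move let the fingers close. It gives the time, the measured TCP pose, the force and the opening at its end, in the units of the state.
- status.get_obs(): the state, without advancing time (a new reading comes with each control period).
- viewer.grab_frame(name): name is "side" or "top" or "wrist"; returns a dict with "color" (420x560x3 uint8, blue, green, red), "depth" (420x560 float32, m along the optical axis (not along the pixel's ray), 0 where there is no reading), "fx", "fy", "cx", "cy" (pixels), "R" (3x3) and "t" (3): a world point X has camera coordinates R X + t. Camera axes: x right, y down, z forward; pixel columns grow to the right and rows downward; lengths in m; the calibration is good to about 2 mm. A picture is of the moment at which its call begins.
- ctrl.finish_job(): hands the job in, once; it reports no verdict.
The state is a dict: "clock": time; "joint_pos": joint angles; "joint_velocities": joint speeds; "tau": joint torques, N m; "ee_pos": TCP position; "eef_rot": TCP orientation; "contact_force": force on the tool from outside, world axes, zero at the start; "wrist_torque": the same for the moment, N m; "opening": finger opening in m.
Only numpy, scipy, OpenCV 4.12 (cv2) and the standard library are available. Lean on these libraries where they do the work, as an engineer would, in place of code of your own. Each camera call takes 0.05 s, during which the arm holds its last target. There are 200 camera calls.

## Working session

There is one attempt and no reset: what is moved stays moved. The work goes in short steps, Python scripts to look and compute and a tool call to move; the robot and the scene stay as the last step left them, time stands still between calls to the robot, and variables do not carry over. Pictures are saved under pics/ and viewed, about 8 in all and at most 12, crops included, and the job is handed in when it is done.

Besides the shell and the picture viewer there is one more tool, called after ">>>" by a JSON object that holds its "name" and its "arguments". play_rows: Moves the arm, as the interface text tells. Its arguments: {"type":"object","properties":{"rows":{"type":"array"}},"required":["rows"]}

```bash
mkdir -p pics
cat > h.py <<'E'
import numpy as np, cv2
from workcell import status, viewer, ctrl
from scipy.spatial.transform import Rotation as Ro
def grab(n,save=None):
    f=viewer.grab_frame(n)
    if save: cv2.imwrite('pics/'+save,f['color'])
    return f
def ray(f,u,v,z):
    d=f['R'].T@np.array([(u-f['cx'])/f['fx'],(v-f['cy'])/f['fy'],1.]); c=-f['R'].T@f['t']
    return c+d*(z-c[2])/d[2]
def cloud(f):
    d=f['depth']; v,u=np.indices(d.shape)
    P=np.stack([(u-f['cx'])/f['fx']*d,(v-f['cy'])/f['fy']*d,d],-1)
    return (P-f['t'])@f['R']
def st():
    o=status.get_obs(); R=Ro.from_rotvec(o['eef_rot']).as_matrix()
    print('t',round(o['clock'],2),'p',np.round(o['ee_pos'],4),'op',round(o['opening'],4),'F',np.round(o['contact_force'],1)); print(np.round(R,3).tolist(),np.round(o['joint_pos'],3)); return o,R
E
python3 - <<'E'
from h import *
st(); print(ctrl.tcp_to_grasp)
a=grab('top','top0.png');b=grab('side','side0.png')
for f in(a,b): print(np.round(-f['R'].T@f['t'],3),np.round(f['R'][2],2),f['fx'])
E
```

```text
t 0.0 p [ 0.2332 -0.579   0.2301] op 0.0853 F [-0.6 -0.7 -0.4]
[[-0.001, 0.374, -0.928], [0.002, -0.928, -0.374], [-1.0, -0.002, -0.0]] [-1.291  0.277 -0.028  1.268  0.     1.467]
-0.0187
[ 0.5   -0.048  0.817] [ 0.1   0.01 -0.99] 388.79593894224513
[0.317 0.683 0.945] [ 0.23 -0.61 -0.76] 544.7911654774516
```

View pics/top0.png

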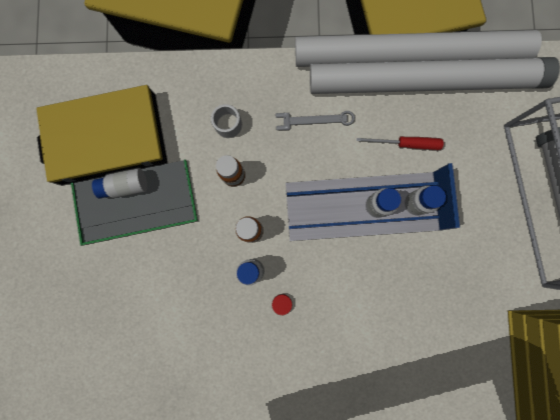

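View pics/side0.png

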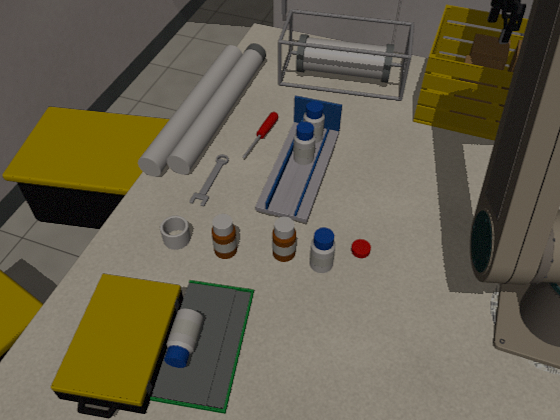

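The top view shows the shelf at px (287–457, 170–240) with its end plate on the right. Caps a and b are at about (431,197) and (388,201), c is at (249,272) and the ambers are at (229,168) and (248,230). Bottle d lies in the tray near (120,184) with its cap to the left. The side view agrees.

Run:
```python
from h import *
for n in('top','side'):
    f=grab(n); P=cloud(f); h=cv2.cvtColor(f['color'],cv2.COLOR_BGR2HSV)
    print(n)
    for nm,lo,hi in(('blue',(100,120,50),(125,255,255)),('green',(50,120,40),(85,255,255)),('red',(0,180,80),(8,255,255))):
        m=cv2.inRange(h,lo,hi)
        k,l,s,c=cv2.connectedComponentsWithStats(m)
        for i in range(1,k):
            if s[i,4]<60: continue
            q=P[l==i]; q=q[np.isfinite(q).all(1)]
            print(nm,np.round(c[i],1),s[i,4],'med',np.round(np.median(q,0),3),'min',np.round(np.percentile(q,2,0),3),'max',np.round(np.percentile(q,98,0),3), 'cap@.096',np.round(ray(f,*c[i],.096)[:2],3))
            if s[i,4]>250:
                r=cv2.minAreaRect(np.argwhere(l==i)[:,::-1].astype(np.float32)); print('   rect',np.round(cv2.boxPoints(r)).tolist())
    # heights map: planar top extraction per object
    z=P[...,2]; 
    for nm,zl,zh,box in(('caps',.085,.105,(.2,.75,-.5,.5)),('case',.045,.06,(.4,.85,.15,.6)),('shelf',.027,.033,(.3,.75,-.4,.1)),('d',.04,.075,(.4,.62,.15,.55))):
        m=((z>zl)&(z<zh)&(P[...,0]>box[0])&(P[...,0]<box[1])&(P[...,1]>box[2])&(P[...,1]<box[3])).astype(np.uint8)
        k,l,s,c=cv2.connectedComponentsWithStats(m)
        for i in range(1,k):
            if s[i,4]<80: continue
            q=P[l==i][:,:2].astype(np.float32)
            (a,b),(w,hh),an=cv2.minAreaRect(q*1000); print(nm,s[i,4],'ctr',round(a),round(b),'size',round(w),round(hh),'ang',round(an,1),'mean',np.round(P[l==i].mean(0),3))
```

```text
top
blue [410.9 199.3] 2569 med [ 0.59  -0.304  0.097] min [ 0.541 -0.352  0.035] max [ 0.648 -0.064  0.127] cap@.096 [ 0.591 -0.276]
   rect [[285.0, 183.0], [452.0, 164.0], [459.0, 227.0], [292.0, 246.0]]
blue [ 98.1 187.8] 197 med [0.634 0.336 0.046] min [0.619 0.325 0.032] max [0.654 0.349 0.05 ] cap@.096 [0.626 0.311]
blue [247.6 272.7] 370 med [0.461 0.029 0.095] min [0.445 0.012 0.092] max [0.479 0.048 0.097] cap@.096 [0.462 0.03 ]
   rect [[234.0, 268.0], [252.0, 259.0], [262.0, 277.0], [243.0, 287.0]]
green [135.9 216.4] 384 med [0.563 0.268 0.008] min [0.525 0.148 0.005] max [0.685 0.409 0.011] cap@.096 [0.57  0.238]
   rect [[69.0, 183.0], [186.0, 161.0], [197.0, 222.0], [81.0, 244.0]]
red [421.2 142.8] 421 med [ 0.718 -0.328  0.023] min [ 0.707 -0.368  0.016] max [ 0.729 -0.286  0.027] cap@.096 [ 0.698 -0.302]
   rect [[399.0, 146.0], [400.0, 136.0], [442.0, 139.0], [442.0, 149.0]]
red [281.7 304.1] 278 med [ 0.393 -0.03   0.015] min [ 0.376 -0.046  0.012] max [ 0.411 -0.014  0.018] cap@.096 [ 0.404 -0.032]
   rect [[273.0, 295.0], [290.0, 295.0], [290.0, 313.0], [273.0, 
[... 2119 characters left out ...]
.284 -0.49   0.096]
caps 85 ctr 638 -345 size 10 34 ang 88.6 mean [ 0.639 -0.345  0.095]
caps 114 ctr 558 -348 size 46 10 ang 1.9 mean [ 0.558 -0.349  0.095]
caps 146 ctr 590 -299 size 49 38 ang 15.1 mean [ 0.586 -0.293  0.097]
caps 170 ctr 586 -218 size 47 33 ang 16.5 mean [ 0.584 -0.213  0.096]
caps 308 ctr 664 70 size 39 43 ang 25.0 mean [0.662 0.072 0.095]
caps 311 ctr 544 33 size 40 41 ang 5.4 mean [0.543 0.035 0.095]
caps 331 ctr 461 32 size 40 43 ang 8.8 mean [0.46  0.034 0.095]
case 10689 ctr 749 339 size 162 237 ang 10.7 mean [0.745 0.349 0.052]
case 1010 ctr 644 300 size 43 98 ang 10.7 mean [0.643 0.3   0.052]
shelf 2849 ctr 588 -197 size 121 309 ang 2.7 mean [ 0.582 -0.159  0.03 ]
```

>>> {"name": "play_rows", "arguments": {"rows": [[[100,0,-30,-27.5,0,0,0],[100,0,-30,-27.5,0,0,0],[100,0,-30,-27.5,0,0,0],[100,0,-30,-27.5,0,0,0],[100,0,-30,-27.5,0,0,0],[100,0,-30,-27.5,0,0,0],[100,0,-30,-27.5,0,0,0],[100,0,-30,-27.5,0,0,0]]]}}

```text
clock: 0.87
ee_pos: [0.348, -0.273, 0.2312]
eef_rot: [2.012, 0.389, -2.012]
contact_force: [1.6, 0.9, 1.0]
opening: 0.0857
```

>>> {"name": "play_rows", "arguments": {"rows": [[[100,0,-30,-27.5,0,0,0],[100,0,-30,-27.5,0,0,0],[100,0,-30,-27.5,0,0,0],[100,0,-30,-27.5,0,0,0],[100,0,-30,-27.5,0,0,0],[100,0,-30,-27.5,0,0,0],[100,0,-30,-27.5,0,0,0],[100,0,-30,-27.5,0,0,0]]]}}

```text
clock: 1.53
ee_pos: [0.4624, 0.032, 0.2314]
eef_rot: [2.012, 0.39, -2.011]
contact_force: [0.6, -0.3, -0.5]
opening: 0.0854
```

Run:
```python
from h import *
o,R=st()
f=grab('wrist','w1.png'); P=cloud(f); z=P[...,2]
m=((z>.088)&(z<.102)&(P[...,0]<.6)).astype(np.uint8)
k,l,s,c=cv2.connectedComponentsWithStats(m)
for i in range(1,k):
    if s[i,4]>150: print(s[i,4],cv2.minEnclosingCircle((P[l==i][:,:2]*1000).astype(np.float32)))
# shelf bottles caps, cap top z=.126
f=grab('top');P=cloud(f);z=P[...,2]
m=((z>.119)&(z<.133)&(abs(P[...,0]-.59)<.04)&(P[...,1]<-.1)&(P[...,1]>-.34)).astype(np.uint8)
k,l,s,c=cv2.connectedComponentsWithStats(m)
for i in range(1,k):
    if s[i,4]>100: print('shelf',s[i,4],cv2.minEnclosingCircle((P[l==i][:,:2]*1000).astype(np.float32)))
```

```text
t 1.53 p [0.4624 0.032  0.2314] op 0.0854 F [ 0.6 -0.3 -0.5]
[[0.0, 0.374, -0.928], [-0.0, -0.928, -0.374], [-1.0, 0.0, -0.0]] [-0.07  -0.013 -0.36   1.223 -0.     2.688]
1669 ((544.1082763671875, 31.86040496826172), 20.437135696411133)
241 ((577.8538818359375, -213.927978515625), 17.462556838989258)
1326 ((460.8294677734375, 31.090408325195312), 20.504518508911133)
shelf 422 ((591.7020263671875, -308.9318542480469), 20.87859535217285)
shelf 415 ((588.44482421875, -228.95989990234375), 20.362335205078125)
```

>>> {"name": "play_rows", "arguments": {"rows": [[[100,40,-0.5,1,0,0,0],[100,40,0,0,0,0,0],[100,40,0,0,0,0,0],[100,40,0,0,0,0,0],[100,30,0,0,0,0,0],[100,11,0,0,0,0,0],[100,0,0,0,0,0,0],[0,0,0,0,0,0,0]]]}}

```text
clock: 2.3
ee_pos: [0.4604, 0.0295, 0.0298]
eef_rot: [2.01, 0.39, -2.014]
contact_force: [-0.9, -0.1, 0.6]
opening: 0.0753
```

>>> {"name": "play_rows", "arguments": {"rows": [[[0,0,0,0,0,0,0],[0,0,0,0,0,0,0],[0,0,0,0,0,0,0],[0,0,0,0,0,0,0],[0,0,0,0,0,0,0],[0,0,0,0,0,0,0],[0,-10,0,0,0,0,0],[0,-20,0,0,0,0,0]]]}}

```text
clock: 2.97
ee_pos: [0.4587, 0.0301, 0.0594]
eef_rot: [2.007, 0.391, -2.017]
contact_force: [-0.5, -0.3, -0.8]
opening: 0.0486
```

>>> {"name": "play_rows", "arguments": {"rows": [[[0,-40,0,0,-7,0,0],[0,-40,0,0,-7,0,0],[0,-5,0,0,-7,0,0],[0,0,0,0,-7,0,0],[0,0,0,0,-7,0,0],[0,0,0,0,-7,0,0],[0,0,0,0,-7,0,0],[0,0,0,0,-7,0,0]]]}}

```text
clock: 3.63
ee_pos: [0.4607, 0.03, 0.1459]
eef_rot: [1.358, 1.105, -1.358]
contact_force: [0.1, -0.3, -1.5]
opening: 0.0487
```

>>> {"name": "play_rows", "arguments": {"rows": [[[0,0,0,0,-7,0,0],[0,0,0,0,-7,0,0],[0,0,20,32,0,0,0],[0,0,20,32,0,0,0],[0,0,20,32,0,0,0],[0,0,20,32,0,0,0],[0,0,20,32,0,0,0],[0,0,20,32,0,0,0]]]}}

```text
clock: 4.3
ee_pos: [0.5879, -0.1594, 0.1459]
eef_rot: [1.184, 1.225, -1.184]
contact_force: [1.3, 0.8, -1.9]
opening: 0.0487
```

Run:
```python
from h import *
o,R=st()
rs=np.array([594.9,-343.8,0]);sx=np.array([.9989,.0471,0]);sy=np.array([-.0471,.9989,0])
d=o['ee_pos']*1000-rs; print('row x,y',d@sx,d@sy)
f=grab('side','s1.png')
```

```text
t 4.3 p [ 0.5879 -0.1594  0.1459] op 0.0487 F [ 1.3  0.8 -1.9]
[[-0.0, 0.999, 0.034], [0.0, 0.034, -0.999], [-1.0, -0.0, -0.0]] [-0.371  0.304 -0.175  1.091  0.     1.166]
row x,y 1.725649398914745 184.55509715473605
```

View pics/s1.png

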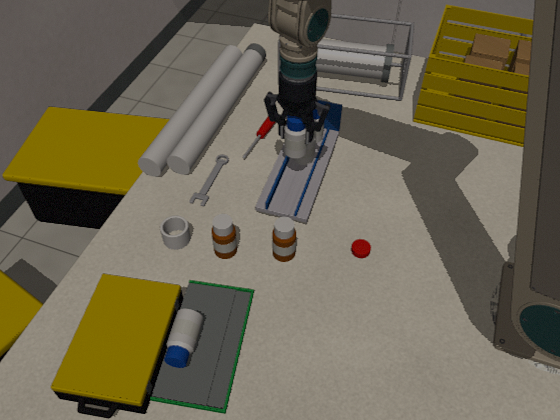

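>>> {"name": "play_rows", "arguments": {"rows": [[[0,30,-1.5,0,0,0,0],[0,30,0,0,0,0,0],[0,15,0,0,0,0,0],[0,9,0,0,0,0,0],[0,0,0,0,0,0,0],[0,0,0,5,0,0,0],[0,0,0,5,0,0,0],[0,0,0,5,0,0,0]]]}}

```text
clock: 5.02
ee_pos: [0.587, -0.1735, 0.062]
eef_rot: [1.184, 1.224, -1.184]
contact_force: [0.7, -0.1, -0.8]
opening: 0.0485
```

>>> {"name": "play_rows", "arguments": {"rows": [[[0,0,0,5,0,0,0],[0,0,0,5,0,0,0],[0,0,0,5,0,0,0],[0,0,0,5,0,0,0],[0,0,0,5,0,0,0],[0,0,0,5,0,0,0],[0,0,0,4,0,0,0],[0,0,0,0,0,0,0]]]}}

```text
clock: 5.68
ee_pos: [0.5881, -0.2079, 0.0617]
eef_rot: [1.185, 1.224, -1.185]
contact_force: [-0.6, 2.3, 3.0]
opening: 0.0481
```

Run:
```python
from h import *
o,R=st()
rs=np.array([594.9,-343.8,0]);sx=np.array([.9989,.0471,0]);sy=np.array([-.0471,.9989,0])
d=o['ee_pos']*1000-rs; print('row x,y',d@sx,d@sy)
f=grab('side','s2.png');cv2.imwrite('pics/s2c.png',cv2.resize(f['color'][40:240,200:400],None,fx=3,fy=3))
```

```text
t 5.68 p [ 0.5881 -0.2079  0.0617] op 0.0481 F [-0.6  2.3  3. ]
[[0.001, 0.999, 0.033], [-0.001, 0.033, -0.999], [-1.0, 0.001, 0.001]] [-0.443  0.406 -0.227  0.937 -0.     1.094]
row x,y -0.4361716300448837 136.07254977937586
```

View pics/s2c.png

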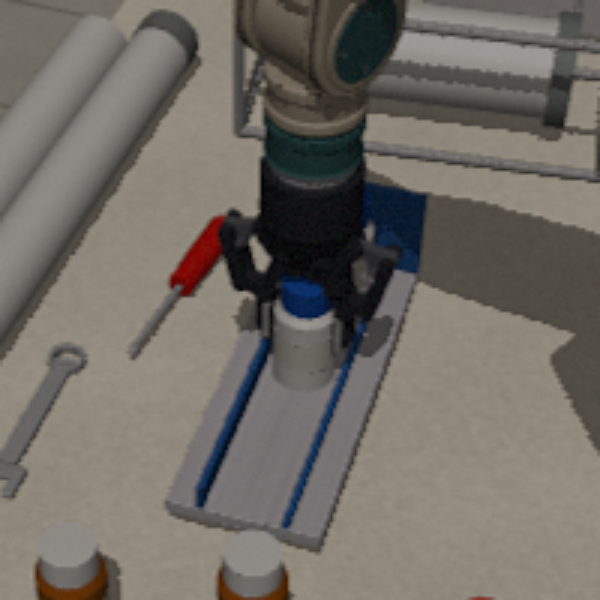

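The crop shows c upright in the jaws in the lane at about (303,340), pushing the row. I'll close up the last stretch.

>>> {"name": "play_rows", "arguments": {"rows": [[[0,0,0,2,0,0,0],[0,0,0,2,0,0,0],[0,0,0,2,0,0,0],[0,0,0,2,0,0,0],[0,0,0,1,0,0,0],[0,0,0,0,0,0,0]]]}}

```text
clock: 6.23
ee_pos: [0.5883, -0.2155, 0.0616]
eef_rot: [1.185, 1.225, -1.183]
contact_force: [0.4, 5.4, 5.1]
opening: 0.0491
```

Run:
```python
from h import *
o,R=st()
rs=np.array([594.9,-343.8,0]);sx=np.array([.9989,.0471,0]);sy=np.array([-.0471,.9989,0])
d=o['ee_pos']*1000-rs; print('row x,y',d@sx,d@sy)
```

```text
t 6.23 p [ 0.5883 -0.2155  0.0616] op 0.0491 F [0.4 5.4 5.1]
[[0.001, 0.999, 0.034], [0.001, 0.034, -0.999], [-1.0, 0.001, -0.001]] [-4.550e-01  4.110e-01 -2.200e-01  9.400e-01  1.000e-03  1.082e+00]
row x,y -0.49807212146478924 128.5121581763839
```

>>> {"name": "play_rows", "arguments": {"rows": [[[0,1,0,0,0,0,0],[60,0,0,0,0,0,0],[100,0,0,0,0,0,0],[100,0,0,0,0,0,0],[100,0,0,0,0,0,0],[100,-20,0,0,0,0,0],[100,-40,0,0,0,0,0],[100,-40,0,0,0,0,0]]]}}

```text
clock: 6.9
ee_pos: [0.5859, -0.2154, 0.1588]
eef_rot: [1.183, 1.23, -1.188]
contact_force: [1.0, -0.4, 0.6]
opening: 0.0853
```

>>> {"name": "play_rows", "arguments": {"rows": [[[100,-30,0,0,-4.25,0,0],[100,0,0,0,-4.25,0,0],[100,0,12.3,-37.5,0,0,0],[100,0,12.3,-37.5,0,0,0],[100,0,12.3,-37.5,0,0,0],[100,0,12.3,-37.5,0,0,0],[100,0,12.3,-37.5,0,0,0],[100,0,12.3,-37.5,0,0,0]]]}}

```text
clock: 7.57
ee_pos: [0.6198, 0.0201, 0.19]
eef_rot: [1.074, 1.289, -1.075]
contact_force: [0.1, -0.2, 0.7]
opening: 0.0857
```

>>> {"name": "play_rows", "arguments": {"rows": [[[0,0,12.3,-37.5,0,0,0],[0,0,12.3,-37.5,0,0,0],[0,0,12.3,-37.5,0,0,0],[0,0,12.3,-37.5,0,0,0],[0,0,12.3,-37.5,0,0,0],[0,0,12.3,-37.5,0,0,0],[0,0,12.3,-37.5,0,0,0],[0,0,0,0,0,0,0]]]}}

```text
clock: 8.23
ee_pos: [0.6574, 0.2992, 0.1894]
eef_rot: [1.072, 1.293, -1.067]
contact_force: [0.1, -0.5, -0.4]
opening: -0.0002
```

```bash
cat >> h.py <<'E'
rs=np.array([594.9,-343.8]);sx=np.array([.9989,.0471]);sy=np.array([-.0471,.9989])
co=np.array([676.,292.]);cx=np.array([.983,.182]);cy=np.array([-.182,.983])
def rowpos():
    P=cloud(grab('top'));z=P[...,2]
    m=((z>.119)&(z<.133)&(abs(P[...,0]-.59)<.04)&(P[...,1]<-.05)&(P[...,1]>-.34)).astype(np.uint8)
    k,l,s,c=cv2.connectedComponentsWithStats(m)
    for i in range(1,k):
        if s[i,4]>100:
            q,r=cv2.minEnclosingCircle((P[l==i][:,:2]*1000).astype(np.float32)); q=np.array(q)-rs
            print('shelf',s[i,4],'row x,y',np.round([q@sx,q@sy],1),'r',round(r,1))
def dpos(n,zl=.042,zh=.07,w=130):
    P=cloud(grab(n));z=P[...,2]; Q=P[...,:2]*1000-co; X=Q@cx;Y=Q@cy
    m=((z>zl)&(z<zh)&(X>-140)&(X<-2)&(abs(Y)<115)).astype(np.uint8)
    k,l,s,c=cv2.connectedComponentsWithStats(m)
    for i in range(1,k):
        if s[i,4]>100:
            q=np.stack([X[l==i],Y[l==i]],1).astype(np.float32); print(n,'d case',s[i,4],[np.round(v,1) for v in cv2.minAreaRect(q)],'zmax',np.round(np.percentile(z[l==i],97),4))
E
python3 - <<'E'
from h import *
o,R=st(); d=o['ee_pos'][:2]*1000-co; print('tcp case',d@cx,d@cy)
rowpos();dpos('wrist');dpos('side')
grab('wrist','w2.png')
E
```

```text
t 8.23 p [0.6574 0.2992 0.1894] op -0.0002 F [ 0.1 -0.5 -0.4]
[[0.001, 0.982, 0.187], [0.003, 0.187, -0.982], [-1.0, 0.002, -0.003]] [0.337 0.468 0.158 1.258 0.002 1.719]
tcp case -16.96620199138277 10.509350138131389
shelf 425 row x,y [-1.5 27. ] r 20.8
shelf 418 row x,y [-1.6 76.6] r 20.3
shelf 410 row x,y [ -0.3 126.6] r 20.4
wrist d case 3836 [array([-29.2,  14.2]), array([96.6, 44.5]), np.float64(88.9)] zmax 0.0554
side d case 1134 [array([-29.8,  14.3]), array([100. ,  45.9]), np.float64(89.1)] zmax 0.057
```

View pics/w2.png

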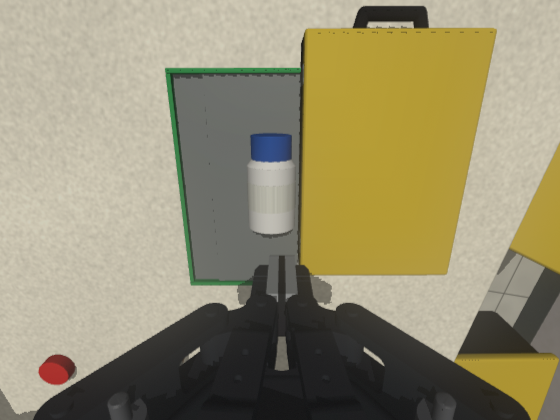

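The wrist view shows d at about (271,185), parallel to the wall with a 4 mm gap, and the shut tips at (282,260). The three shelf bottles measure 27, 76.6 and 126.6 mm, so that part of the row is tight. Next I'll roll d out by dragging its top.

>>> {"name": "play_rows", "arguments": {"rows": [[[0,40,-3,2,0,0,0],[0,40,0,0,0,0,0],[0,40,0,0,0,0,0],[0,10,0,0,0,0,0],[0,2,0,0,0,0,0],[0,0,0,0,0,0,0]]]}}

```text
clock: 8.93
ee_pos: [0.6544, 0.2882, 0.0582]
eef_rot: [1.075, 1.289, -1.077]
contact_force: [-0.4, -0.4, 0.5]
opening: -0.0001
```

>>> {"name": "play_rows", "arguments": {"rows": [[[0,1,0,0,0,0,0],[0,0,0,0,0,0,0]]]}}

```text
clock: 9.1
ee_pos: [0.6552, 0.2895, 0.0586]
eef_rot: [1.076, 1.289, -1.073]
contact_force: [0.2, 0.5, -0.2]
opening: -0.0001
```

>>> {"name": "play_rows", "arguments": {"rows": [[[0,1,0,0,0,0,0],[0,0,0,0,0,0,0]]]}}

```text
clock: 9.27
ee_pos: [0.6548, 0.2899, 0.057]
eef_rot: [1.075, 1.289, -1.073]
contact_force: [0.4, 0.1, -0.1]
opening: -0.0
```

>>> {"name": "play_rows", "arguments": {"rows": [[[0,1,0,0,0,0,0],[0,0,0,0,0,0,0]]]}}

```text
clock: 9.43
ee_pos: [0.6544, 0.29, 0.0554]
eef_rot: [1.074, 1.29, -1.074]
contact_force: [0.5, -0.4, -0.2]
opening: 0.0001
```

>>> {"name": "play_rows", "arguments": {"rows": [[[0,1,0,0,0,0,0],[0,0,0,0,0,0,0]]]}}

```text
clock: 9.6
ee_pos: [0.6551, 0.2902, 0.055]
eef_rot: [1.075, 1.289, -1.073]
contact_force: [0.6, -0.0, 2.6]
opening: 0.0001
```

>>> {"name": "play_rows", "arguments": {"rows": [[[0,1,0,0,0,0,0],[0,0,-3,0,0,0,0],[0,0,-6,0,0,0,0],[0,0,-8,0,0,0,0],[0,0,-8,0,0,0,0],[0,0,-8,0,0,0,0],[0,-15,-3,0,0,0,0],[0,-40,0,0,0,0,0]]]}}

```text
clock: 10.27
ee_pos: [0.6124, 0.2813, 0.102]
eef_rot: [1.064, 1.298, -1.086]
contact_force: [-0.2, 1.1, -0.6]
opening: -0.0004
```

Run:
```python
from h import *
o,R=st(); d=o['ee_pos'][:2]*1000-co; print('tcp case',d@cx,d@cy)
dpos('side');dpos('wrist')
```

```text
t 10.27 p [0.6124 0.2813 0.102 ] op -0.0004 F [-0.2  1.1 -0.6]
[[-0.015, 0.983, 0.181], [-0.005, 0.181, -0.983], [-1.0, -0.015, 0.002]] [ 0.335  0.457 -0.052  1.077  0.     1.723]
tcp case -64.49021560209283 1.085322122438818
side d case 1043 [array([-55.2,  14.3]), array([46.4, 97.6]), np.float64(0.1)] zmax 0.057
wrist d case 6101 [array([-57.4,  14.6]), array([95.8, 44.8]), np.float64(89.7)] zmax 0.0554
```

>>> {"name": "play_rows", "arguments": {"rows": [[[0,-20,0,0,0,0,0],[0,-20,0,0,0,0,0],[0,0,0,0,0,0,0],[0,0,0,0,0,0,0],[0,0,0,0,0,0,0],[0,0,0,0,0,0,0],[0,0,0,0,0,0,0],[0,0,0,0,0,0,0]]]}}

```text
clock: 11.03
ee_pos: [0.6183, 0.2832, 0.147]
eef_rot: [1.073, 1.291, -1.076]
contact_force: [0.3, -0.4, 0.9]
opening: 0.0003
```

Run:
```python
from h import *
dpos('side');dpos('wrist')
```

```text
side d case 1156 [array([-70.4,  15.1]), array([99.3, 45.7]), np.float64(89.6)] zmax 0.0571
wrist d case 5179 [array([-70.2,  14.3]), array([44.7, 96.5]), np.float64(0.1)] zmax 0.0554
```

>>> {"name": "play_rows", "arguments": {"rows": [[[100,0,0,0,0,0,0],[100,0,0,0,0,0,0],[100,0,0,0,0,0,0],[100,0,0,0,0,0,0],[100,0,0,0,0,0,0],[100,0,0,0,0,0,0],[100,0,0,0,0,0,0],[100,0,0,0,0,0,0]]]}}

```text
clock: 11.8
ee_pos: [0.6191, 0.2834, 0.1484]
eef_rot: [1.074, 1.29, -1.074]
contact_force: [-0.4, -0.7, -0.4]
opening: 0.0854
```

>>> {"name": "play_rows", "arguments": {"rows": [[[100,0,0,0,0,0,0],[100,0,0,0,0,0,0],[100,0,0,0,0,0,0],[100,0,0,0,0,0,0],[100,0,0,0,0,0,0],[100,0,0,0,0,0,0],[100,0,0,0,0,0,0],[100,0,0,0,0,0,0]]]}}

```text
clock: 12.47
ee_pos: [0.619, 0.2834, 0.1483]
eef_rot: [1.074, 1.29, -1.074]
contact_force: [0.4, -0.5, 0.0]
opening: 0.0854
```

Run:
```python
from h import *
dpos('side');dpos('wrist')
```

```text
side d case 1147 [array([-70.2,  14.1]), array([99.2, 45.8]), np.float64(89.3)] zmax 0.0567
wrist d case 5121 [array([-70.3,  14.4]), array([44.6, 96.6]), np.float64(0.5)] zmax 0.0555
```

d stopped at case x = −70 on the flat floor, which leaves room for both fingers. I'll grip it there with the tool leaned 40° towards the cap side.

>>> {"name": "play_rows", "arguments": {"rows": [[[80,0,-12.7,1.7,0,0,0],[80,0,0,0,0,-6.667,0],[80,0,0,0,0,-6.667,0],[80,0,0,0,0,-6.667,0],[80,0,0,0,0,-6.667,0],[80,0,0,0,0,-6.667,0],[80,0,0,0,0,-6.667,0],[80,0,0,0,0,0,0]]]}}

```text
clock: 13.23
ee_pos: [0.6047, 0.2821, 0.1435]
eef_rot: [0.594, 0.727, -1.294]
contact_force: [-1.0, 0.3, -1.6]
opening: 0.0685
```

Run:
```python
from h import *
o,R=st(); d=o['ee_pos'][:2]*1000-co; print('tcp case',d@cx,d@cy)
print('tool x,y,z in case', np.round([[R[:2,i]@cx,R[:2,i]@cy,R[2,i]] for i in range(3)],3)); dpos('side')
```

```text
t 13.23 p [0.6047 0.2821 0.1435] op 0.0685 F [-1.   0.3 -1.6]
[[0.115, 0.983, 0.146], [-0.636, 0.185, -0.75], [-0.764, -0.007, 0.646]] [ 0.598  0.634  0.165  1.433 -0.631  2.089]
tcp case -71.9192337432566 3.221083242341432
tool x,y,z in case [[-0.003 -0.646 -0.764]
 [ 1.     0.003 -0.007]
 [ 0.007 -0.763  0.646]]
side d case 752 [array([-70.5,  25.1]), array([76.9, 44.1]), np.float64(86.4)] zmax 0.057
```

>>> {"name": "play_rows", "arguments": {"rows": [[[80,27,1.5,-21.8,0,0,0],[80,27,0,-21.8,0,0,0],[80,27,0,-21.8,0,0,0],[80,13,0,-10.6,0,0,0],[80,4.2,0,-3,0,0,0],[80,0,0,0,0,0,0]]]}}

```text
clock: 13.78
ee_pos: [0.6084, 0.2756, 0.0217]
eef_rot: [0.602, 0.726, -1.296]
contact_force: [-0.2, 0.2, 0.2]
opening: 0.0682
```

>>> {"name": "play_rows", "arguments": {"rows": [[[0,0,0,0,0,0,0],[0,0,0,0,0,0,0],[0,0,0,0,0,0,0],[0,0,0,0,0,0,0],[0,0,0,0,0,0,0],[0,0,0,0,0,0,0]]]}}

```text
clock: 14.28
ee_pos: [0.6106, 0.2781, 0.0252]
eef_rot: [0.606, 0.721, -1.291]
contact_force: [-0.1, 1.7, 7.0]
opening: 0.0481
```

Run:
```python
from h import *
o,R=st(); d=o['ee_pos'][:2]*1000-co; print('tcp case',d@cx,d@cy)
f=grab('side');cv2.imwrite('pics/s3c.png',cv2.resize(f['color'][190:420,60:360],None,fx=2.5,fy=2.5))
```

```text
t 14.28 p [0.6106 0.2781 0.0252] op 0.0481 F [-0.1  1.7  7. ]
[[0.121, 0.983, 0.136], [-0.631, 0.182, -0.754], [-0.766, 0.005, 0.643]] [ 0.589  0.742  0.083  1.228 -0.634  2.083]
tcp case -66.79721353209328 -1.7580883796078537
```

View pics/s3c.png

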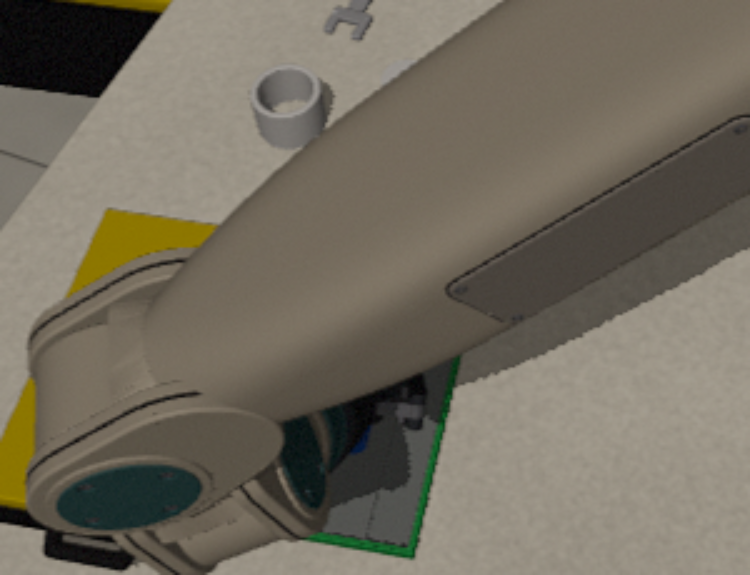

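The arm hides the grip in this view. I'll lift and look with the wrist camera.

>>> {"name": "play_rows", "arguments": {"rows": [[[0,-8,0,6.5,0,0,0],[0,-15,0,13,0,0,0],[0,-28,0,24,0,0,0],[0,-28,0,24,0,0,0],[0,-28,0,24,0,0,0],[0,-28,0,24,0,0,0],[0,-14,0,12,0,0,0],[0,0,0,0,0,0,0]]]}}

```text
clock: 15.0
ee_pos: [0.6115, 0.2767, 0.2255]
eef_rot: [0.613, 0.721, -1.288]
contact_force: [0.5, 1.0, 0.3]
opening: 0.048
```

Run:
```python
from h import *
o,R=st(); d=o['ee_pos'][:2]*1000-co; print('tcp case',d@cx,d@cy)
f=grab('wrist','w4.png'); print(f['R']@R, f['R']@o['ee_pos']+f['t'])
```

```text
t 15.0 p [0.6115 0.2767 0.2255] op 0.048 F [0.5 1.  0.3]
[[0.124, 0.983, 0.133], [-0.628, 0.181, -0.757], [-0.768, 0.01, 0.64]] [ 0.586  0.57   0.242  1.55  -0.633  2.08 ]
tcp case -66.20379492857444 -3.2619901295960445
[[ 1.03858419e-03  9.99999195e-01  7.29158331e-04]
 [-3.25277628e-01 -3.51677685e-04  9.45618496e-01]
 [ 9.45617992e-01 -1.21928331e-03  3.25277001e-01]] [-1.59181971e-04  3.34394500e-02  1.62273952e-01]
```

View pics/w4.png

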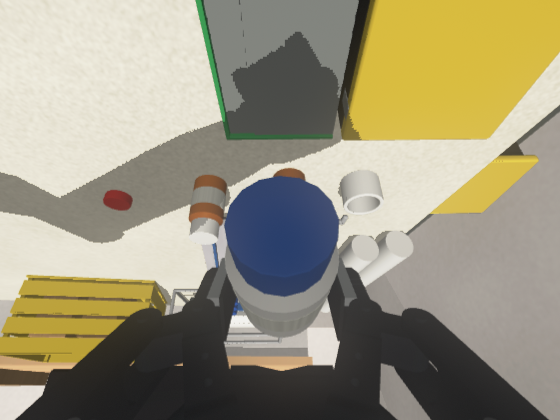

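The wrist view shows d held firmly between the fingers, with its cap top at (282,235) and clear of the gripper body. I'll measure its pose in the tool frame while turning it upright.

```bash
cat >> h.py <<'E'
def held():
    o=status.get_obs(); R=Ro.from_rotvec(o['eef_rot']).as_matrix()
    f=grab('wrist'); P=cloud(f); h=cv2.cvtColor(f['color'],cv2.COLOR_BGR2HSV)
    m=cv2.inRange(h,(100,120,30),(130,255,255)); m[(f['depth']>.2)|(f['depth']<.03)]=0
    k,l,s,c=cv2.connectedComponentsWithStats(m); i=1+np.argmax(s[1:,4])
    T=(P[l==i]-o['ee_pos'])@R*1000   # tool frame mm
    rng=np.random.default_rng(0); best=None
    for _ in range(300):
        a,b,c3=T[rng.choice(len(T),3,False)]; n=np.cross(b-a,c3-a); L=np.linalg.norm(n)
        if L<50: continue
        n/=L; inl=abs((T-a)@n)<.7
        if best is None or inl.sum()>best.sum(): best=inl
    q=T[best]; c=q.mean(0); n=np.linalg.svd(q-c,full_matrices=False)[2][2]
    if n[0]>0: n=-n
    # centre by enclosing circle in plane
    e1=np.cross(n,[0,1,0]);e1/=np.linalg.norm(e1);e2=np.cross(n,e1)
    (u,v),r=cv2.minEnclosingCircle(np.stack([(q-c)@e1,(q-c)@e2],1).astype(np.float32))
    ctr=c+u*e1+v*e2; base=ctr-96*n
    print('cap px',s[i,4],'inl',best.sum(),'r',round(r,1),'cap ctr tool',np.round(ctr,1),'axis tool',np.round(n,3),'base tool',np.round(base,1))
    print('base world',np.round(o['ee_pos']*1000+R@base,1),'axis world',np.round(R@n,3)); return ctr,n,base
E
python3 - <<'E'
from h import *
held()
E
```

```text
cap px 8866 inl 6140 r 20.3 cap ctr tool [-45.1   0.2 -46.2] axis tool [-0.642  0.012 -0.767] base tool [16.5 -1.  27.4]
base world [615.2 245.  226.9] axis world [-0.169  0.986  0.002]
```

>>> {"name": "play_rows", "arguments": {"rows": [[[0,0,0,0,0,6.667,0],[0,0,0,0,0,6.667,0],[0,0,0,0,0,6.667,0],[0,0,0,0,0,6.667,0],[0,0,0,0,0,6.667,0],[0,0,0,0,0,6.667,0],[0,0,0,0,-7,0,0],[0,0,0,0,-7,0,0]]]}}

```text
clock: 15.77
ee_pos: [0.608, 0.2728, 0.2158]
eef_rot: [0.885, 1.385, -0.891]
contact_force: [0.6, -0.3, -1.5]
opening: 0.048
```

>>> {"name": "play_rows", "arguments": {"rows": [[[0,0,0,0,-7,0,0],[0,0,0,0,-7,0,0],[0,0,0,0,-7,0,0],[0,0,0,0,-7,0,0],[0,0,0,0,-7,0,0],[0,0,0,0,-7,0,0],[0,0,0,0,-7,0,0],[0,0,0,0,-7,0,0]]]}}

```text
clock: 16.43
ee_pos: [0.6073, 0.2747, 0.215]
eef_rot: [0.125, 1.572, -0.128]
contact_force: [-0.9, -0.6, -1.2]
opening: 0.0484
```

>>> {"name": "play_rows", "arguments": {"rows": [[[0,0,0,0,-7,0,0],[0,0,0,0,-7,0,0],[0,0,0,0,-7,0,0],[0,0,0,0,-7,0,0],[0,0,0,0,-7,0,0],[0,0,0,0,-7,0,0],[0,0,0,0,-7,0,0],[0,0,0,0,-7,0,0]]]}}

```text
clock: 17.1
ee_pos: [0.6073, 0.2747, 0.215]
eef_rot: [-0.638, 1.481, 0.639]
contact_force: [0.1, 1.1, -2.2]
opening: 0.048
```

Run:
```python
from h import *
o,R=st(); held()
```

```text
t 17.1 p [0.6073 0.2747 0.215 ] op 0.048 F [ 0.1  1.1 -2.2]
[[-0.005, -0.729, 0.685], [-0.002, 0.685, 0.729], [-1.0, 0.003, -0.005]] [ 0.328  0.362  0.056  1.27   0.    -0.489]
cap px 8773 inl 6727 r 20.4 cap ctr tool [-45.1   0.1 -45.4] axis tool [-0.641  0.004 -0.767] base tool [16.5 -0.3 28.3]
base world [626.8 295.1 198.4] axis world [-0.524 -0.556  0.645]
```

>>> {"name": "play_rows", "arguments": {"rows": [[[0,0,0,0,-6.57,0,0],[0,0,0,0,-6.57,0,0],[0,0,0,0,-6.57,0,0],[0,0,0,0,-6.57,0,0],[0,0,0,0,-6.57,0,0],[0,0,0,0,-6.57,0,0],[0,0,0,0,-6.57,0,0],[0,0,0,0,0,0,0]]]}}

```text
clock: 17.82
ee_pos: [0.6078, 0.2749, 0.2158]
eef_rot: [-1.239, 1.193, 1.243]
contact_force: [-0.2, -0.5, -1.4]
opening: 0.0483
```

>>> {"name": "play_rows", "arguments": {"rows": [[[0,0,3.8,-38,0,0,0],[0,0,3.8,-38,0,0,0],[0,0,3.8,-38,0,0,0],[0,0,3.8,-38,0,0,0],[0,0,3.8,-38,0,0,0],[0,0,3.8,-38,0,0,0],[0,0,3.8,-38,0,0,0],[0,0,3.8,-38,0,0,0]]]}}

```text
clock: 18.48
ee_pos: [0.5902, -0.0312, 0.2169]
eef_rot: [-1.235, 1.193, 1.239]
contact_force: [0.5, -0.5, -1.3]
opening: 0.0479
```

>>> {"name": "play_rows", "arguments": {"rows": [[[0,0,3.8,-38,0,0,0],[0,0,3.8,-38,0,0,0],[0,0,3.8,-38,0,0,0],[0,0,0,0,0,7.1,0],[0,0,0,0,0,7.1,0],[0,0,0,0,0,7.1,0],[0,0,0,0,0,7.1,0],[0,0,0,0,0,7.1,0]]]}}

```text
clock: 19.15
ee_pos: [0.5846, -0.1443, 0.2185]
eef_rot: [-1.689, 1.624, 0.86]
contact_force: [-0.3, -0.4, -1.2]
opening: 0.0481
```

>>> {"name": "play_rows", "arguments": {"rows": [[[0,0,0,0,0,7.1,0],[0,0,0,0,0,7.1,0],[0,0,0,0,0,0.3,0],[0,0,0,0,0,0,0]]]}}

```text
clock: 19.48
ee_pos: [0.5835, -0.1427, 0.2151]
eef_rot: [-1.858, 1.784, 0.683]
contact_force: [-0.4, 0.1, -0.5]
opening: 0.0485
```

```bash
cat >> h.py <<'E'
def chk():
    o,R=st(); c,n,b=held(); w=(o['ee_pos']*1000+R@b); d=w[:2]-rs; print('base row x,y,z',np.round([d@sx,d@sy,w[2]],1),'tilt in shelf',np.round([(R@n)[:2]@sx,(R@n)[:2]@sy],3))
    print('tool axes in shelf frame',np.round([[R[:2,i]@sx,R[:2,i]@sy,R[2,i]] for i in range(3)],3).tolist())
E
python3 - <<'E'
from h import *
chk(); rowpos()
E
```

```text
t 19.48 p [ 0.5835 -0.1427  0.2151] op 0.0485 F [-0.4  0.1 -0.5]
[[0.03, -0.999, -0.03], [-0.764, -0.042, 0.644], [-0.645, 0.004, -0.764]] [ 0.026  0.284 -0.282  0.989 -0.87  -1.596]
cap px 10308 inl 7070 r 20.5 cap ctr tool [-45.2  -0.  -45.6] axis tool [-0.634 -0.003 -0.773] base tool [15.7  0.3 28.7]
base world [ 582.8 -136.3  183.1] axis world [ 0.008 -0.013  1.   ]
base row x,y,z [ -2.3 207.8 183.1] tilt in shelf [ 0.007 -0.014]
tool axes in shelf frame [[-0.006, -0.764, -0.645], [-1.0, 0.005, 0.004], [-0.0, 0.645, -0.764]]
shelf 422 row x,y [-1.9 26.7] r 20.5
shelf 419 row x,y [-1.6 76.7] r 20.5
shelf 411 row x,y [ -0.4 126.7] r 20.3
```

>>> {"name": "play_rows", "arguments": {"rows": [[[0,25.8,-1.5,30.6,0,0,0],[0,25.8,0,30.6,0,0,0],[0,25.8,0,30.6,0,0,0],[0,12.9,0,15.3,0,0,0],[0,5.8,0,6.9,0,0,0],[0,0,0,0,0,0,0],[0,0,0,0,0,0,0]]]}}

```text
clock: 20.17
ee_pos: [0.5878, -0.1453, 0.0709]
eef_rot: [-1.858, 1.782, 0.673]
contact_force: [0.3, -0.6, 0.4]
opening: 0.0479
```

Run:
```python
from h import *
chk()
f=grab('side');cv2.imwrite('pics/s5c.png',cv2.resize(f['color'][40:240,200:400],None,fx=3,fy=3))
```

```text
t 20.17 p [ 0.5878 -0.1453  0.0709] op 0.0479 F [ 0.3 -0.6  0.4]
[[0.033, -0.999, -0.024], [-0.766, -0.041, 0.642], [-0.643, -0.003, -0.766]] [ 0.023  0.462 -0.392  0.692 -0.873 -1.599]
cap px 10373 inl 7100 r 20.4 cap ctr tool [-45.3  -0.  -45.5] axis tool [-0.639  0.007 -0.769] base tool [16.1 -0.7 28.3]
base world [ 588.4 -139.3   38.9] axis world [-0.01  -0.005  1.   ]
base row x,y,z [  3.1 204.6  38.9] tilt in shelf [-0.01  -0.004]
tool axes in shelf frame [[-0.003, -0.766, -0.643], [-1.0, 0.007, -0.003], [0.006, 0.643, -0.766]]
```

View pics/s5c.png

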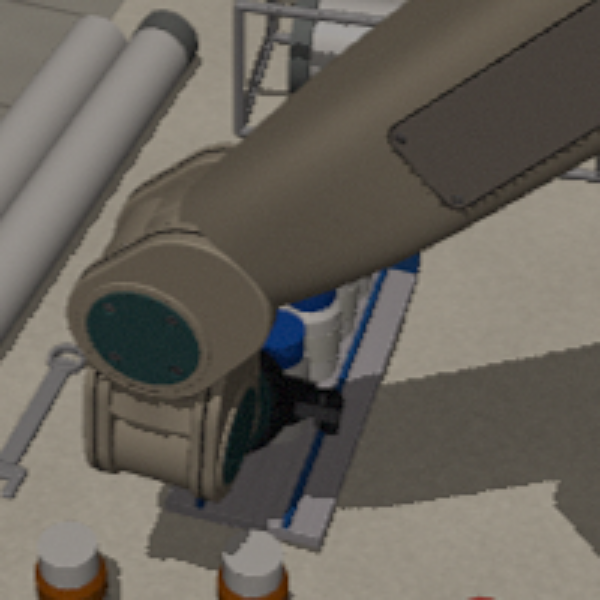

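>>> {"name": "play_rows", "arguments": {"rows": [[[0,2,3.5,2.4,0,0,0],[0,1.3,0,1.5,0,0,0],[0,0.9,0,1.1,0,0,0],[0,0,0,0,0,0,0],[0,0,0,0,0,0,0]]]}}

```text
clock: 20.68
ee_pos: [0.5831, -0.1444, 0.0629]
eef_rot: [-1.86, 1.783, 0.677]
contact_force: [-0.6, -0.0, -0.7]
opening: 0.048
```

Run:
```python
from h import *
chk()
```

```text
t 20.68 p [ 0.5831 -0.1444  0.0629] op 0.048 F [-0.6 -0.  -0.7]
[[0.033, -0.999, -0.027], [-0.765, -0.042, 0.642], [-0.643, -0.0, -0.766]] [ 0.024  0.468 -0.406  0.675 -0.873 -1.599]
cap px 10706 inl 7105 r 20.5 cap ctr tool [-45.2  -0.2 -45.5] axis tool [-0.636 -0.002 -0.772] base tool [15.8 -0.  28.6]
base world [ 582.8 -138.2   30.8] axis world [ 0.002 -0.009  1.   ]
base row x,y,z [ -2.4 206.   30.8] tilt in shelf [ 0.002 -0.009]
tool axes in shelf frame [[-0.003, -0.766, -0.643], [-1.0, 0.005, -0.0], [0.003, 0.643, -0.766]]
```

>>> {"name": "play_rows", "arguments": {"rows": [[[0,3.06,-1,-2.57,0,0,0],[0,3.06,0,-2.57,0,0,0],[0,3.06,0,-2.57,0,0,0],[0,3.06,0,-2.57,0,0,0],[0,3.06,0,-2.57,0,0,0],[0,3.06,0,-2.57,0,0,0],[0,3.06,0,-2.57,0,0,0],[0,0,0,0,0,0,0]]]}}

```text
clock: 21.4
ee_pos: [0.5851, -0.1731, 0.0628]
eef_rot: [-1.859, 1.783, 0.676]
contact_force: [0.4, -0.1, -0.2]
opening: 0.0483
```

Run:
```python
from h import *
chk(); rowpos()
```

```text
t 21.4 p [ 0.5851 -0.1731  0.0628] op 0.0483 F [ 0.4 -0.1 -0.2]
[[0.032, -0.999, -0.027], [-0.765, -0.041, 0.642], [-0.643, -0.0, -0.766]] [-0.026  0.46  -0.422  0.609 -0.87  -1.675]
cap px 23655 inl 13988 r 91.3 cap ctr tool [  9.7   1.  -90.5] axis tool [-0.634 -0.004 -0.773] base tool [ 70.6   1.4 -16.3]
base world [ 586.4 -237.7   29.9] axis world [ 0.004 -0.011  1.   ]
base row x,y,z [ -3.5 106.4  29.9] tilt in shelf [ 0.004 -0.011]
tool axes in shelf frame [[-0.004, -0.766, -0.643], [-1.0, 0.006, -0.0], [0.004, 0.643, -0.766]]
shelf 255 row x,y [  1.8 228.3] r 36.1
shelf 422 row x,y [-2.7 25.2] r 21.1
shelf 421 row x,y [-1.7 75.7] r 20.4
shelf 410 row x,y [ -0.4 125.8] r 20.4
shelf 411 row x,y [ -1.8 175.8] r 20.4
```

>>> {"name": "play_rows", "arguments": {"rows": [[[0,0.3,0,0.4,0,0,0],[0,0,0,0,0,0,0],[65,0,0,0,0,0,0],[75,0,0,0,0,0,0],[85,0,0,0,0,0,0],[85,0,0,0,0,0,0],[85,-8,0,0,0,0,0],[85,-15,0,0,0,0,0]]]}}

```text
clock: 22.17
ee_pos: [0.5832, -0.1551, 0.0765]
eef_rot: [-1.858, 1.785, 0.679]
contact_force: [-0.3, -0.2, 0.7]
opening: 0.0725
```

>>> {"name": "play_rows", "arguments": {"rows": [[[85,-25,0,0,0,0,0],[85,-35,0,0,0,0,0],[85,-40,0,0,0,0,0],[85,-25,0,-30,0,0,0],[85,-25,0,-30,0,0,0],[85,0,0,0,0,0,0],[85,0,0,0,0,0,0]]]}}

```text
clock: 22.75
ee_pos: [0.5835, -0.0775, 0.2233]
eef_rot: [-1.86, 1.777, 0.67]
contact_force: [0.2, 1.2, -0.9]
opening: 0.0727
```

Run:
```python
from h import *
st(); rowpos()
f=grab('wrist','w6.png')
P=cloud(grab('top'));z=P[...,2]
t=grab('top','top6.png')
m=((z>.085)&(z<.1)&(P[...,0]<.75)&(P[...,1]>-.03)&(P[...,1]<.12)).astype(np.uint8)
k,l,s,c=cv2.connectedComponentsWithStats(m)
for i in range(1,k):
    if s[i,4]>100: print('amber',cv2.minEnclosingCircle((P[l==i][:,:2]*1000).astype(np.float32)))
```

```text
t 22.75 p [ 0.5835 -0.0775  0.2233] op 0.0727 F [ 0.2  1.2 -0.9]
[[0.038, -0.999, -0.022], [-0.765, -0.043, 0.643], [-0.643, -0.008, -0.766]] [ 0.139  0.315 -0.224  1.138 -0.867 -1.422]
shelf 422 row x,y [-2.2 25.8] r 20.6
shelf 415 row x,y [-1.2 75.6] r 20.7
shelf 410 row x,y [ -0.3 125.5] r 20.5
shelf 403 row x,y [ -1.5 177.2] r 20.4
amber ((667.3968505859375, 66.83148956298828), 19.151044845581055)
amber ((540.7124633789062, 39.61307907104492), 16.076950073242188)
```

View pics/top6.png

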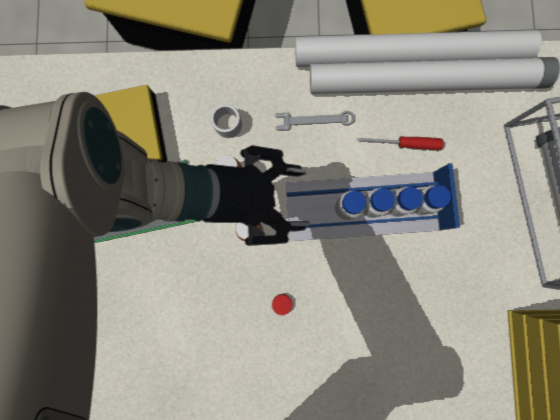

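The top view shows four upright blue caps in line from (353,203) to (437,197), against the plate, with the gripper clear. The bystanders I can see are in place. I'll do one last check of cap heights and stillness, then hand in.

Run:
```python
from h import *
rowpos(); P=cloud(grab('top')); D=P[...,:2]*1000-rs; X=D@sx;Y=D@sy
zs=[np.median(P[...,2][(np.hypot(X+1,Y-y)<15)]) for y in(25.8,75.6,125.5,177.2)]
print(np.round(zs,4)); ok=max(zs)<.131 and min(zs)>.121
print(ok)
if ok: print(ctrl.finish_job())
```

```text
shelf 420 row x,y [-2.2 25.8] r 20.3
shelf 417 row x,y [-1.6 75.5] r 21.1
shelf 413 row x,y [ -0.5 125.5] r 20.4
shelf 408 row x,y [ -1.3 177.2] r 20.5
[0.1252 0.1252 0.1251 0.1252]
True
the job is handed in; nothing more can be done
None
```

All four blue-capped bottles now stand upright in the shelf lane, and I handed the job in at about 23 s. I set bottle_c on the shelf and pushed a and b up to the end plate with it. I then rolled bottle_d out from the case wall by dragging its top, gripped it leaning, stood it up and set it at the end of the row.

**Last checks:**
- **Row:** the bottle centres were at 25.8, 75.5, 125.5 and 177.2 mm from the end plate, against the 18 to 186 mm allowed. They were within about 2 mm of the lane's middle.
- **Standing:** all the caps were at the same height, about 125 mm, so every base is on the shelf top. Positions did not change between two looks, and the gripper was clear.
- **Gap at d:** d reads about 1.5 mm short of touching c. Just before release it measured 175.8 mm, so it may have shifted slightly when the fingers opened. This is within the slack allowed, but it may not be strictly touching.
- **Bystanders:** the wrench, screwdriver, coupling and red cap look unmoved. The arm partly hid the amber bottles in the final view, so I could not measure them precisely. The nearest read about 8 mm off its first position from a partial cap outline, and at no point did the arm register contact with either.

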